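# Tip the drained tube racks back on to their feet

### The arm

A 7-joint arm with a two-finger parallel gripper is mounted at the origin on the work surface. World frame = base frame: x ahead of the robot, y to its left, z up, the work surface at z = 0. Lengths are in m, angles in rad, forces in N, time in s.
With the tool pointing down it reaches from about 0.425 to 0.875 m from the base axis. Payload 4.7 kg.
Tool frame: the origin (TCP) lies at the very end of the fingers, on their centre line; the grasp point (between the pads) lies robot.grip_point_offset behind it (robot.grip_point_offset is the distance from the TCP to the grasp point, in m); z points along the fingers, y is the line along which they close (so a half turn about z gives the same grasp; the last joint's range is limited). The gripper opens to 85 mm and grips with 20 to 120 N. Pads are 22 mm wide; open, the fingers measure 114 mm over their backs; the gripper's body (76 mm by 85 mm) begins 54 mm behind the grasp point. The pads swing forward as they close: fully open they stand 13 mm farther back than shut.
Start: joints at [-1.284, 0.321, -0.07, 1.45, 0.023, 1.371, -0.057], TCP at [0.175, 0.626, 0.231] pointing down, gripper open.
Joint ranges: [-2.86, 2.86], [-0.3, 2.09], [-1.38, 1.24], [0.06, 2.45], [-1.56, 4.7], [0.09, 2.05], [-2.69, 2.69]. Speed limits (rad/s): [2.57, 2.57, 3.14, 3.14, 3.14, 3.14, 3.14].

### API

Orientations are given as a 3x3 rotation matrix whose columns are the frame's x, y, z axes.
In Python, from station import robot gives the robot as it stands.
- The arm moves only by the shell command python3 -m jog 'ROWS' [FORCE]. ROWS is JSON, a list of rows, each a list of 7 numbers: the turn, a rotation vector about the world's x, y, z normalised to -1 to 1, where 1 is pi/4 rad, then the shift along the world's x, y, z normalised to -1 to 1, where 1 is 0.2 m, then the closure, from -1 (fully open) to 1 (shut). In form: [[wx, wy, wz, x, y, z, hand], ...]. A call has 1 to 10 rows; each row is the pose to reach, as a shift and turn from the pose commanded when the call began; what a row does not reach only later rows make up. A row lasts 1/12 s, in which the tool goes at most 41.7 mm and 7.16 degrees, less where a joint would pass 70% of its speed; a pose out of reach is approached as far as the arm can. A call with a number of a shift or a turn outside -1 to 1 is refused whole. A call with a gripper value outside its range is refused whole. The fingers move at their own pace and stop on an object; FORCE is the grip in N (left out, the last holds). Time passes only in rows, so rows that repeat a pose let the fingers close. It gives the time, the measured TCP pose, the force, the opening and the grip force at its end, in the units of the state.
- robot.state(): the state, without advancing time (a new reading comes with each control period).
- robot.grab_frame(name): name is "side" or "top"; returns a dict with "frame" (420x560x3 uint8, red, green, blue), "camera_matrix" (3x3 intrinsics, pixels), "view" (4x4, takes a point from world to camera coordinates). Camera axes: x right, y down, z forward; pixel columns grow to the right and rows downward; lengths in m; the calibration is good to about 2 mm. A picture is of the moment at which its call begins. There is no depth.
- robot.hand_in(): hands the job in; it is judged then, once.
Trained networks look in the newest picture that a camera, given by its name, has taken for a name from the list of things; names that differ only in an ending like _2 or _b are one class to them, and where a whole thing is asked for, a point or a joint stands for the part that bears it (a point fixed in the world has none). Each returns a list of dicts, best first, with "conf" (0 to 1); they miss things now and then, are a little off and sometimes report something else, mostly with a low value. They report only what shows in the picture. A call takes as long as a camera call. They do not tell look-alikes from the thing itself.
- robot.find_in(camera, thing): "point" ([column, row] in pixels, amid what is visible of it).
- robot.masks_of(camera, thing): "pixels" (420x560 bool, what is visible of it) and "point" ([column, row] in pixels, amid what is visible of it).
The state is a dict: "time": time; "qpos": joint angles; "qd": joint speeds; "joint_efforts": joint torques, N m; "tool_pos": TCP position; "tool_rot": TCP orientation; "force": force on the tool from outside, world axes, zero at the start; "moment": the same for the moment, N m; "opening": finger opening in m; "finger_force": force on a finger pad.
Only numpy, scipy, OpenCV 4.12 (cv2) and the standard library are available. Lean on these libraries where they do the work, as an engineer would, in place of code of your own. Each camera call takes 0.05 s, during which the arm holds its last target. There are 200 camera calls.

### The job

The two washed tube racks have been left lying on their long sides to drain. Push each one over with the fingertips, right where it lies, so that it stands on its four feet with the tube holes facing up. Do not lift or carry the racks, and leave the bottles, the specimen pot and the meter where they are.

Things in the scene. Friction and masses are not known exactly. Their poses are not given: they have to be found in the camera images.
- rack_large: larger white plastic microtube rack, loose, 167 long, 101 wide, 60 mm high on its feet, about 240 g. Top: plate with 7 by 4 square 11 mm holes and a plain 12 mm rim; solid floor plate; end walls; four 10 mm feet. Origin: centre of the underside at the soles. x along, y across, z from feet to holes. Starts lying on its -y side, turned any way: +y up, z level, 101 mm tall, feet facing its -z
- rack_large_edge (a point): middle of the larger rack's tipping edge (the two feet on the bench): x 0, y -50.5, z 0 mm in its frame; stays on the bench. Pushed level on the holed face near its upper edge (the rim), the rack tips about this edge without sliding much; past about 32 degrees it falls on to its feet by itself, on the 101 mm of bench beyond this edge
- rack_large_edge_a (a point): end of that same edge at the rack's -x end, 83.5 mm from its middle
- rack_large_edge_b (a point): end of that same edge at the rack's +x end, 83.5 mm from its middle
- rack_small: smaller white plastic microtube rack, loose, 123 long, 79 wide, 50 mm high on its feet, about 160 g. Top: plate with 5 by 3 square 11 mm holes and a plain 12 mm rim; solid floor plate; end walls; four 10 mm feet. Origin: centre of the underside at the soles. x along, y across, z from feet to holes. Starts lying on its -y side, turned any way: +y up, z level, 79 mm tall, feet facing its -z
- rack_small_edge (a point): middle of the smaller rack's tipping edge (the two feet on the bench): x 0, y -39.5, z 0 mm in its frame; stays on the bench. Pushed level on the holed face near its upper edge (the rim), the rack tips about this edge without sliding much; past about 32 degrees it falls on to its feet by itself, on the 79 mm of bench beyond this edge
- rack_small_edge_a (a point): end of that same edge at the rack's -x end, 61.5 mm from its middle
- rack_small_edge_b (a point): end of that same edge at the rack's +x end, 61.5 mm from its middle
- reagent_bottle: white capped reagent bottle, 52 mm across, 130 mm high, standing; leave alone. Origin: centre of its underside, z up
- specimen_pot: clear screw-capped specimen pot, 56 mm across, 65 mm high, standing; leave alone. Origin: centre of its underside, z up
- meter: white hand-held meter with a dark screen, 75 by 135 by 26 mm, lying flat; leave alone. Origin: centre of its underside, z up
- dropper_bottle: white dropper bottle with a pointed tip, 38 mm across, 100 mm high, standing; leave alone. Origin: centre of its underside, z up
Mind the look-alikes: they are no part of the job. What is shaped like the rack_large but orange is not meant. Leave any brown look-alike of the rack_small alone.

How it is judged:
At the end, for the whole second after the job is handed in: Both racks stand level on their feet (within 0.06 rad, soles within 6 mm of the bench), at rest, the edge each tipped over within 60 mm of where it was; the bottles, pot and meter within 20 mm of where they were (angle between each of rack_large, rack_small's own z axis and vertical below 0.06 rad and height (world z) of each of rack_large, rack_small below 0.006 m and linear speed of each of rack_large, rack_small below 0.02 m/s and distance of each of rack_large_edge, rack_small_edge from where it was at the start of the episode below 0.06 m and distance of each of reagent_bottle, specimen_pot, meter, dropper_bottle from where it was at the start of the episode below 0.02 m); the robot touches nothing.
It fails at once if the larger rack was lifted, carried or turned the wrong way over: the feet edge it rests on left the bench by more than 20 mm (height (world z) of any of rack_large_edge_a, rack_large_edge_b above 0.02 m).
It fails at once if the smaller rack was lifted, carried or turned the wrong way over: the feet edge it rests on left the bench by more than 20 mm (height (world z) of any of rack_small_edge_a, rack_small_edge_b above 0.02 m).
It fails at once if a bottle, the pot or the meter was moved by more than 20 mm (distance of any of reagent_bottle, specimen_pot, meter, dropper_bottle from where it was at the start of the episode above 0.02 m).
It also fails if it takes over 48 s, if anything falls off the work surface, if the arm or the gripper's body presses on something with over 40 N, if the wrist force passes 120 N, or if a joint passes its speed limit or range.

## Working session

There is one attempt and no reset: what is moved stays moved. The work goes in short steps, Python scripts to look and compute and a shell command to move; the robot and the scene stay as the last step left them, time stands still between calls to the robot, and variables do not carry over. Pictures are saved under pics/ and viewed, at most 10 in all, crops included, and the job is handed in when it is done.

```bash
ls; mkdir -p pics
python3 - <<'E'
from station import robot
import cv2,numpy as np
ims=[]
for c in("top","side"):
    f=robot.grab_frame(c); np.savez(f"pics/{c}.npz",**f)
    cv2.imwrite(f"pics/{c}0.png",f["frame"][:,:,::-1])
    print(c,f["camera_matrix"].tolist(),f["view"].round(4).tolist())
    for t in("rack_large","rack_small","reagent_bottle","specimen_pot","meter","dropper_bottle"):
        print(t,[(np.round(d["point"]).tolist(),round(d["conf"],2)) for d in robot.find_in(c,t)])
print(robot.state()["time"],robot.grip_point_offset, robot.state()["tool_rot"])
E
```

```text
pics
top [[407.9759197931431, 0.0, 288.442396377132], [0.0, 407.9759197931431, 213.34287289663587], [0.0, 0.0, 1.0]] [[0.099, -0.9951, 0.001, -0.054], [-0.9731, -0.097, -0.2089, 0.5851], [0.2079, 0.0197, -0.9779, 0.9498], [0.0, 0.0, 0.0, 1.0]]
rack_large [([370.0, 216.0], 0.76), ([397.0, 147.0], 0.67)]
rack_small [([196.0, 236.0], 0.61), ([244.0, 177.0], 0.61), ([368.0, 216.0], 0.38)]
reagent_bottle [([304.0, 166.0], 0.74), ([278.0, 295.0], 0.52)]
specimen_pot [([278.0, 296.0], 0.72)]
meter []
dropper_bottle [([112.0, 184.0], 0.66)]
side [[458.2546985583617, 0.0, 280.4970376261292], [0.0, 458.2546985583617, 210.1833519459279], [0.0, 0.0, 1.0]] [[0.9556, -0.294, -0.0211, -0.5474], [-0.1723, -0.4988, -0.8494, 0.1277], [0.2392, 0.8153, -0.5273, 1.357], [0.0, 0.0, 0.0, 1.0]]
rack_large [([311.0, 240.0], 0.95), ([386.0, 236.0], 0.56), ([256.0, 152.0], 0.36)]
rack_small [([248.0, 180.0], 0.88), ([299.0, 186.0], 0.78)]
reagent_bottle [([325.0, 200.0], 0.94), ([307.0, 237.0], 0.43)]
specimen_pot [([222.0, 220.0], 0.78), ([258.0, 152.0], 0.21)]
meter [([353.0, 316.0], 0.87)]
dropper_bottle [([261.0, 152.0], 0.76)]
0.7 0.0187 [[-9.63023214e-01  2.69418412e-01  9.33738972e-05]
 [ 2.69418424e-01  9.63023204e-01  1.48629138e-04]
 [-4.98778033e-05  1.68289958e-04 -9.99999985e-01]]
```

View pics/top0.png

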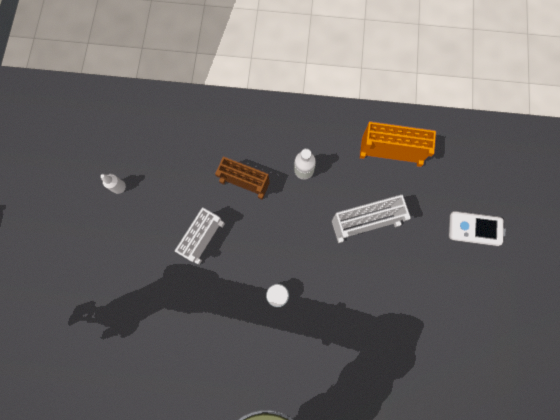

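View pics/side0.png

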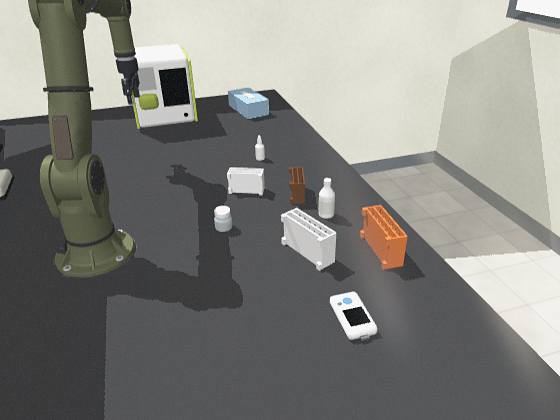

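The top view shows the white large rack at (370,216) and the orange look-alike at (398,145). The white small rack is at (200,236) and the brown look-alike at (243,177). The bottle is at (305,165), the pot at (278,296), the dropper at (114,184) and the meter at (477,228). In the side view the white racks are at (308,240) and (246,181). By their colour, the targets are the white racks at (370,216) and (200,236). Next is one close crop to check this.

Run:
```python
import cv2,numpy as np
t=cv2.imread("pics/top0.png");s=cv2.imread("pics/side0.png")
z=lambda im,x,y,w,h:cv2.resize(im[y:y+h,x:x+w],(400,300),interpolation=cv2.INTER_CUBIC)
cv2.imwrite("pics/crop.png",np.vstack([np.hstack([z(t,320,180,100,75),z(t,150,200,100,75)]),np.hstack([z(s,265,200,100,75),z(s,205,150,80,60)])]))
```

```text
(no output)
```

View pics/crop.png

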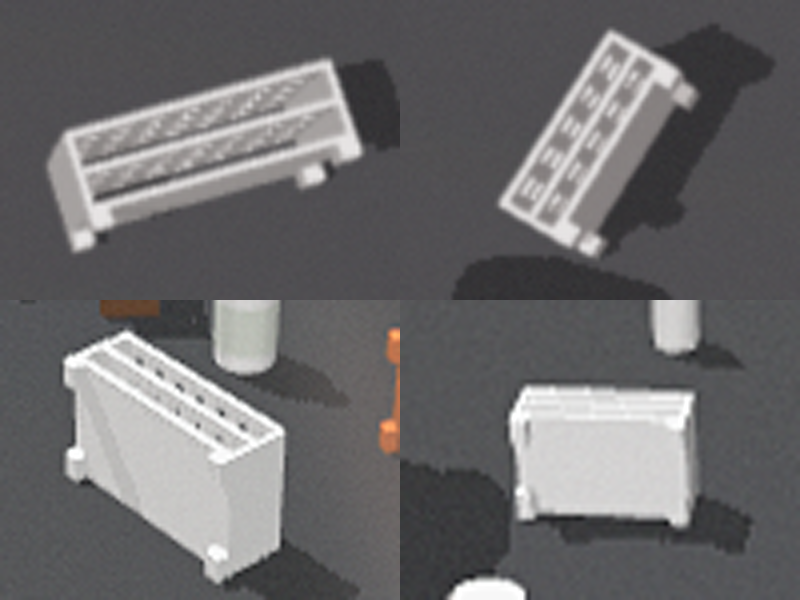

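The crop confirms both white racks are the targets. The large rack's feet face the robot, so its holed face is on the far side. The small rack's feet face the lower right, so its holed face is at the upper left. Next I fit the poses by silhouette.

```bash
cat > fit.py <<'E'
import numpy as np,cv2
from scipy.optimize import minimize
F={c:dict(np.load(f"pics/{c}.npz")) for c in("top","side")}
def proj(c,P):
    f=F[c];q=np.asarray(P)@f["view"][:3,:3].T+f["view"][:3,3];q=q@f["camera_matrix"].T
    return q[:,:2]/q[:,2:]
def ground(c,uv,z):
    f=F[c];R=f["view"][:3,:3];o=-R.T@f["view"][:3,3]
    d=R.T@np.linalg.inv(f["camera_matrix"])@[*uv,1];return o+d*(z-o[2])/d[2]
def sil(c,p,dim,r):
    L,W,H=dim;x,y,a=p;h=np.array([np.cos(a),np.sin(a),0]);X=np.array([-h[1],h[0],0])
    w=.012
    boxes=[(-L/2,L/2,0,W,.01,H)]+[(sx*L/2,sx*(L/2-w),sy,sy+w,0,.01) for sx in(-1,1) for sy in(0,W-w)]
    S=4;im=np.zeros((420*S,560*S),np.uint8)
    for b in boxes:
        P=[np.array([x,y,0])+u*X+v*np.array([0,0,1])+z*h for u in b[:2] for v in b[2:4] for z in b[4:]]
        q=cv2.convexHull((proj(c,P)*S+S/2).astype(np.float32)).round().astype(np.int32)
        cv2.fillConvexPoly(im,q,255)
    return cv2.resize(im,(560,420),interpolation=cv2.INTER_AREA)/255.
def white(c,pt,r=60):
    f=F[c]["frame"].astype(int);m=((f.min(2)>95)&(f.max(2)-f.min(2)<40)).astype(np.uint8)
    n,l=cv2.connectedComponents(m);ids=l[pt[1]-12:pt[1]+13,pt[0]-12:pt[0]+13].ravel();k=np.bincount(ids[ids>0]).argmax()
    return (l==k)
if __name__=="__main__":
  for n,dim,pt,ps,hdir in(("large",(.167,.101,.060),(370,216),(308,240),(0,-1)),("small",(.123,.079,.050),(200,236),(246,181),(-1,-.5))):
    T={"top":white("top",pt),"side":white("side",ps)}
    B={}
    for c in T:
        k=np.ones((7,7),np.uint8);m=cv2.morphologyEx(T[c].astype(np.uint8),cv2.MORPH_CLOSE,k)*1.
        B[c]=cv2.GaussianBlur(m,(0,0),1.5)
    def cost(p):return sum(((cv2.GaussianBlur(cv2.morphologyEx((sil(c,p,dim,0)),cv2.MORPH_CLOSE,np.ones((7,7))),(0,0),1.5)-B[c])**2).sum() for c in T)
    g=ground("top",pt,.05);best=None
    for a0 in np.arange(-np.pi,np.pi,np.pi/8):
        p0=np.r_[g[:2]-.03*np.array([np.cos(a0),np.sin(a0)]),a0]
        r=minimize(cost,p0,method="Nelder-Mead",options=dict(initial_simplex=[p0,p0+[.02,0,0],p0+[0,.02,0],p0+[0,0,.2]],xatol=1e-4,fatol=.1))
        if best is None or r.fun<best.fun:best=r
    p=best.x;h=np.array([np.cos(p[2]),np.sin(p[2])]);iou=[(lambda s:round((s&(B[c]>.5)).sum()/(s|(B[c]>.5)).sum(),3))(sil(c,p,dim,0)>.5) for c in T]
    print(n,p.round(4),"deg",np.degrees(p[2]).round(1),best.fun,[int(T[c].sum()) for c in T],iou,"h",h.round(3),"face",(p[:2]+h*dim[2]).round(4))
  for n,pt,z in(("reagent",(304,166),.1),("pot",(278,296),.065),("dropper",(114,184),.05),("meter",(477,228),.02)):print(n,ground("top",pt,z)[:2].round(3))
E
python3 fit.py; python3 -c "
from station import robot;s=robot.state();print(s['time'],s['tool_pos'],s['qpos'],s['force'])"
```

```text
large [ 0.5665 -0.2062  0.3799] deg 21.8 44.41760348567154 [2085, 2270] [np.float64(0.935), np.float64(0.942)] h [0.929 0.371] face [ 0.6223 -0.1839]
small [0.5016 0.1979 1.1448] deg 65.6 25.226513244271736 [1381, 969] [np.float64(0.936), np.float64(0.928)] h [0.413 0.911] face [0.5223 0.2434]
reagent [ 0.701 -0.023]
pot [0.385 0.009]
dropper [0.622 0.454]
meter [ 0.606 -0.48 ]
0.7 [0.17518388 0.62599096 0.23137897] [-1.28389121  0.32096653 -0.07006956  1.45048225  0.02259885  1.37076292
 -0.05687346] [ 0.37738865  0.78288304 -0.23518408]
```

```bash
python3 -m jog '[[0,0,-0.2,1,-1,0,1],[0,0,-0.2,1,-1,0,1],[0,0,-0.2,1,-1,0,1],[0,0,-0.2,1,-1,0,1],[0,0,-0.2,1,-1,0,1],[0,0,-0.2,1,-1,0,1],[0,0,-0.2,1,-1,0,1],[0,0,-0.2,1,-1,0,1],[0,0,-0.2,1,-1,0,1],[0,0,-0.2,1,-1,0,1]]' 30
```

```text
time: 1.53
tool_pos: [0.3746, 0.4265, 0.2315]
tool_rot: [[-0.909, 0.417, -0.0], [0.417, 0.909, 0.001], [0.001, 0.001, -1.0]]
force: [-0.4, -0.2, -0.2]
opening: -0.0
finger_force: 0.0
```

```bash
python3 -m jog '[[0,0,0,0.85,-0.675,0,1],[0,0,0,0.85,-0.675,0,1],[0,0,0,0.85,-0.675,0,1],[0,0,0,0.85,-0.675,0,1],[0,0,0,0.85,-0.675,0,1],[0,0,0,0.85,-0.675,0,1],[0,0,0,0.85,-0.675,-0.4,1],[0,0,0,0.85,-0.675,-0.6,1],[0,0,0,0.85,-0.675,-0.8,1],[0,0,0,0.85,-0.675,-0.8,1]]'
python3 - <<'E'
from station import robot
import cv2,numpy as np
f=[robot.grab_frame(c)["frame"][:,:,::-1] for c in("top","side")]
z=lambda im,x,y:cv2.resize(im[y:y+105,x:x+140],(400,300),interpolation=cv2.INTER_CUBIC)
cv2.imwrite("pics/a.png",np.hstack([z(f[0],130,170),z(f[1],190,100)]))
E
```

```text
time: 2.37
tool_pos: [0.543, 0.293, 0.0684]
tool_rot: [[-0.91, 0.414, -0.002], [0.414, 0.91, 0.0], [0.002, -0.001, -1.0]]
force: [-1.0, 0.4, -0.8]
opening: -0.0001
finger_force: 0.0
```

View pics/a.png

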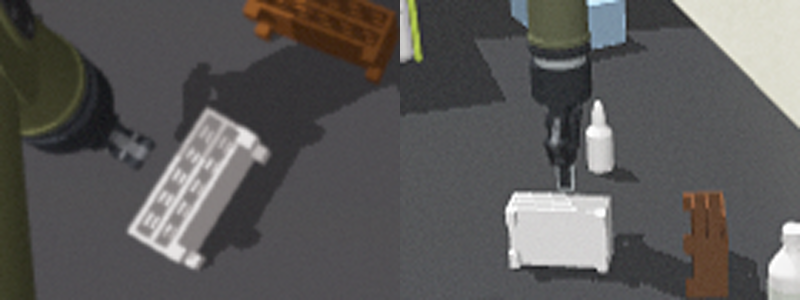

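The tool is level with the middle of the small rack's holed face (top crop: tip at about (140,150), rack at (200,190)). Now I push along -h on a rising arc.

```bash
python3 -m jog '[[0,0,0,-0.04,-0.09,0,1],[0,0,0,-0.06,-0.132,0,1],[0,0,0,-0.072,-0.159,0,1],[0,0,0,-0.083,-0.182,0,1],[0,0,0,-0.093,-0.205,0.005,1],[0,0,0,-0.104,-0.228,0.012,1],[0,0,0,-0.114,-0.25,0.025,1],[0,0,0,-0.124,-0.273,0.033,1],[0,0,0,-0.135,-0.296,0.039,1],[0,0,0,-0.145,-0.319,0.045,1]]'
python3 - <<'E'
from station import robot
import cv2,numpy as np
f=[robot.grab_frame(c)["frame"][:,:,::-1] for c in("top","side")]
z=lambda im,x,y:cv2.resize(im[y:y+105,x:x+140],(400,300),interpolation=cv2.INTER_CUBIC)
cv2.imwrite("pics/b.png",np.hstack([z(f[0],130,170),z(f[1],190,100)]))
E
```

```text
time: 3.3
tool_pos: [0.517, 0.2283, 0.0819]
tool_rot: [[-0.909, 0.416, 0.003], [0.416, 0.909, 0.003], [-0.001, 0.004, -1.0]]
force: [0.4, 3.8, 7.2]
opening: -0.0004
finger_force: 3.2
```

View pics/b.png

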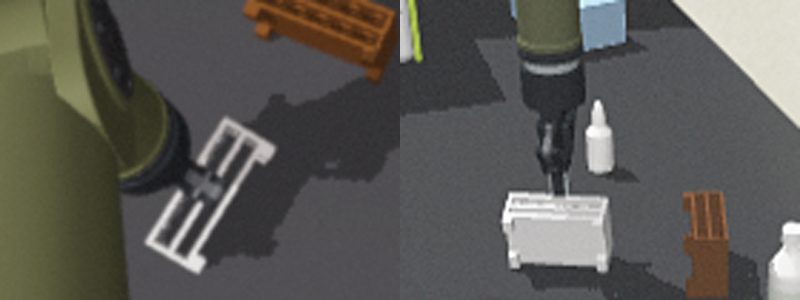

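```bash
cat > tilt.py <<'E'
import sys,numpy as np,cv2,fit
from station import robot
from scipy.optimize import minimize
def run(dim,p0,pt,ps,phis=(0,.2,.4,.6)):
    for c in("top","side"): fit.F[c]=robot.grab_frame(c)
    L,W,H=dim;w=.012;S=4
    def sil(c,p):
        x,y,a,f=p;h=np.array([np.cos(a),np.sin(a),0]);X=np.array([-h[1],h[0],0]);u=np.array([0,0,1.])
        v=u*np.cos(f)-h*np.sin(f);n=h*np.cos(f)+u*np.sin(f)
        im=np.zeros((420*S,560*S),np.uint8)
        for b in [(-L/2,L/2,0,W,.01,H)]+[(s*L/2,s*(L/2-w),t,t+w,0,.01) for s in(-1,1) for t in(0,W-w)]:
            P=[np.array([x,y,0])+i*X+j*v+k*n for i in b[:2] for j in b[2:4] for k in b[4:]]
            cv2.fillConvexPoly(im,cv2.convexHull((fit.proj(c,P)*S+S/2).astype(np.float32)).round().astype(np.int32),255)
        m=cv2.resize(im,(560,420),interpolation=cv2.INTER_AREA)/255.
        return cv2.GaussianBlur(cv2.morphologyEx(m,cv2.MORPH_CLOSE,np.ones((7,7))),(0,0),1.5)
    B={c:cv2.GaussianBlur(cv2.morphologyEx(fit.white(c,q).astype(np.uint8),cv2.MORPH_CLOSE,np.ones((9,9),np.uint8))*1.,(0,0),1.5) for c,q in(("top",pt),("side",ps))}
    cost=lambda p:sum(np.abs(sil(c,p)-B[c]).sum() for c in B)
    rs=[]
    for f in phis:
        q=np.r_[p0,f];rs.append(minimize(cost,q,method="Nelder-Mead",options=dict(initial_simplex=[q,q+[.01,0,0,0],q+[0,.01,0,0],q+[0,0,.1,0],q+[0,0,0,.1]],xatol=2e-4,fatol=.1)))
    for r in sorted(rs,key=lambda r:r.fun)[:2]:print(r.x.round(4),"tilt",np.degrees(r.x[3]).round(1),round(r.fun,1),"edge moved mm",((r.x[:2]-p0[:2])*1000).round(1))
    s=robot.state();print(s["time"],s["tool_pos"].round(4),s["force"].round(1))
SM=((.123,.079,.050),[.5016,.1979,1.1448]);LG=((.167,.101,.060),[.5665,-.2062,.3799])
E
python3 -c "
import tilt;tilt.run(*tilt.SM,(200,240),(246,181))"
```

```text
[0.501  0.1994 1.1443 0.3057] tilt 17.5 312.7 edge moved mm [-0.6  1.5]
[0.5015 0.2011 1.1549 0.3256] tilt 18.7 314.7 edge moved mm [-0.1  3.2]
3.5 [0.517  0.2283 0.0819] [0.4 1.9 5.4]
```

The fit gives a tilt of 17.5° with the edge in place, so I continue past the balance point.

```bash
python3 -m jog '[[0,0,0,-0.01,-0.023,0.008,1],[0,0,0,-0.021,-0.046,0.015,1],[0,0,0,-0.031,-0.068,0.02,1],[0,0,0,-0.041,-0.091,0.022,1],[0,0,0,-0.052,-0.114,0.022,1],[0,0,0,-0.062,-0.137,0.022,1],[0,0,0,-0.072,-0.159,0.022,1],[0,0,0,-0.083,-0.182,0.022,1],[0,0,0,-0.083,-0.182,0.022,1],[0,0,0,-0.083,-0.182,0.022,1]]'
python3 -c "
import tilt;tilt.run(*tilt.SM,(210,245),(246,185),(.5,1,1.57))"
```

```text
time: 4.33
tool_pos: [0.4989, 0.19, 0.0842]
tool_rot: [[-0.909, 0.417, -0.001], [0.417, 0.909, -0.001], [0.001, -0.001, -1.0]]
force: [0.5, -0.7, -0.6]
opening: -0.0
finger_force: 0.0
[0.5004 0.1964 1.1387 1.5501] tilt 88.8 625.0 edge moved mm [-1.2 -1.5]
[0.4958 0.1833 1.1366 1.2388] tilt 71.0 816.6 edge moved mm [ -5.8 -14.6]
4.4333 [0.4992 0.1907 0.0844] [-0.2  0.6  0.2]
```

```bash
python3 -m jog '[[0,0,0,0,0,0.2,1],[0,0,0,0,0,0.6,1],[0,0,-0.3,0,0,0.75,1],[0,0,-0.6,0.4,-0.9,0.75,1],[0,0,-0.97,0.4,-0.9,0.75,1],[0,0,-0.97,0.4,-0.9,0.75,1],[0,0,-0.97,0.4,-0.9,0.75,1],[0,0,-0.97,0.4,-0.9,0.75,1],[0,0,-0.97,0.4,-0.9,0.75,1],[0,0,-0.97,0.4,-0.9,0.75,1]]'
```

```text
time: 5.27
tool_pos: [0.58, 0.0083, 0.2347]
tool_rot: [[-0.366, 0.931, 0.0], [0.931, 0.366, -0.001], [-0.001, -0.0, -1.0]]
force: [-0.8, 0.7, -1.0]
opening: -0.0
finger_force: 0.0
```

```bash
python3 -m jog '[[0,0,0,0.42,-0.876,0,1],[0,0,0,0.42,-0.876,0,1],[0,0,0,0.42,-0.876,0,1],[0,0,0,0.42,-0.876,0,1],[0,0,0,0.42,-0.876,0,1],[0,0,0,0.42,-0.876,0,1],[0,0,0,0.42,-0.876,-0.3,1],[0,0,0,0.42,-0.876,-0.5,1],[0,0,0,0.42,-0.876,-0.71,1],[0,0,0,0.42,-0.876,-0.71,1]]'
python3 - <<'E'
from station import robot
import cv2,numpy as np
f=[robot.grab_frame(c)["frame"][:,:,::-1] for c in("top","side")]
z=lambda im,x,y,:cv2.resize(im[y:y+150,x:x+200],(400,300),interpolation=cv2.INTER_CUBIC)
cv2.imwrite("pics/c.png",np.vstack([np.hstack([z(f[0],280,130),z(f[1],230,130)]),np.hstack([z(f[0],120,170),z(f[1],170,100)])]))
E
```

```text
time: 6.1
tool_pos: [0.66, -0.1596, 0.0855]
tool_rot: [[-0.374, 0.927, -0.01], [0.927, 0.374, 0.004], [0.007, -0.007, -1.0]]
force: [-0.8, 1.0, -0.3]
opening: 0.0001
finger_force: 0.0
```

View pics/c.png

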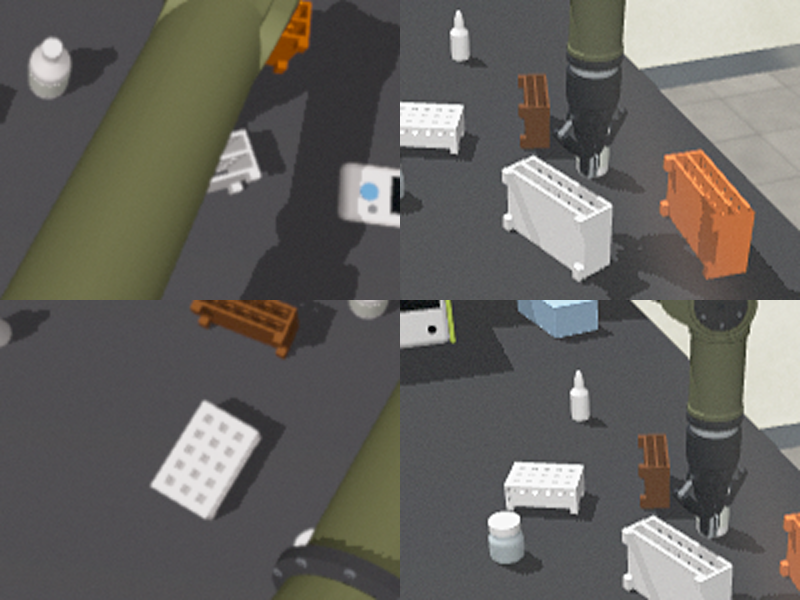

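The small rack stands upright with its holes up (lower left, about (205,460)). The tool is behind the large rack's holed face with clear space around it. Now I push the large rack.

```bash
python3 -m jog '[[0,0,0,-0.093,-0.037,0,1],[0,0,0,-0.139,-0.056,0,1],[0,0,0,-0.167,-0.067,0,1],[0,0,0,-0.195,-0.078,0.01,1],[0,0,0,-0.223,-0.089,0.02,1],[0,0,0,-0.251,-0.1,0.03,1],[0,0,0,-0.279,-0.111,0.038,1],[0,0,0,-0.307,-0.122,0.045,1],[0,0,0,-0.334,-0.134,0.05,1],[0,0,0,-0.362,-0.145,0.055,1]]'
python3 -c "
import tilt;tilt.run(*tilt.LG,(390,212),(312,240))"
```

```text
time: 7.03
tool_pos: [0.5949, -0.1921, 0.1077]
tool_rot: [[-0.372, 0.928, 0.009], [0.928, 0.372, 0.001], [-0.002, 0.009, -1.0]]
force: [2.7, 4.0, 13.5]
opening: 0.0003
finger_force: 6.5Traceback (most recent call last):
  File "<string>", line 2, in <module>
    import tilt;tilt.run(*tilt.LG,(390,212),(312,240))
                ~~~~~~~~^^^^^^^^^^^^^^^^^^^^^^^^^^^^^^
  File "tilt.py", line 16, in run
    B={c:cv2.GaussianBlur(cv2.morphologyEx(fit.white(c,q).astype(np.uint8),cv2.MORPH_CLOSE,np.ones((9,9),np.uint8))*1.,(0,0),1.5) for c,q in(("top",pt),("side",ps))}
                                           ~~~~~~~~~^^^^^
  File "fit.py", line 22, in white
    n,l=cv2.connectedComponents(m);ids=l[pt[1]-12:pt[1]+13,pt[0]-12:pt[0]+13].ravel();k=np.bincount(ids[ids>0]).argmax()
                                                                                        ~~~~~~~~~~~~~~~~~~~~~~~~~~~~~~^^
ValueError: attempt to get argmax of an empty sequence
```

```bash
python3 -m jog '[[0,0,0,-0.023,-0.009,0.01,1],[0,0,0,-0.046,-0.019,0.017,1],[0,0,0,-0.07,-0.028,0.022,1],[0,0,0,-0.093,-0.037,0.025,1],[0,0,0,-0.116,-0.046,0.025,1],[0,0,0,-0.139,-0.056,0.025,1],[0,0,0,-0.163,-0.065,0.025,1],[0,0,0,-0.186,-0.074,0.025,1],[0,0,0,-0.209,-0.083,0.025,1],[0,0,0,-0.209,-0.083,0.025,1]]'
python3 -m jog '[[0,0,0,0,0,0.2,1],[0,0,0,0,0,0.6,1],[0,0,0,0,0,0.75,1],[0,0,0,0,0.9,0.75,1],[0,0,0,0,0.9,0.75,1],[0,0,0,0,0.9,0.75,1],[0,0,0,0,0.9,0.75,1],[0,0,0,0,0.9,0.75,1],[0,0,0,0,0.9,0.75,1],[0,0,0,0,0.9,0.75,1]]'
python3 - <<'E'
from station import robot
import cv2,numpy as np
f=[robot.grab_frame(c)["frame"][:,:,::-1] for c in("top","side")]
cv2.imwrite("pics/d.png",cv2.resize(np.hstack(f),(800,300)))
E
```

```text
time: 7.97
tool_pos: [0.5478, -0.2107, 0.1083]
tool_rot: [[-0.369, 0.929, -0.001], [0.929, 0.369, 0.0], [0.001, -0.001, -1.0]]
force: [0.6, -0.8, -0.1]
opening: 0.0001
finger_force: 0.0
time: 8.8
tool_pos: [0.5494, -0.029, 0.2586]
tool_rot: [[-0.373, 0.928, -0.0], [0.928, 0.373, -0.001], [-0.0, -0.0, -1.0]]
force: [0.2, -1.0, -0.5]
opening: 0.0001
finger_force: 0.0
```

View pics/d.png

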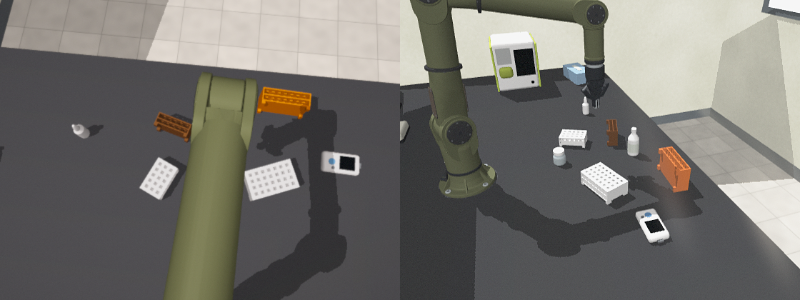

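Both racks stand with their holes up: top view (160,178) and (272,179), side view (573,137) and (604,181). The bottles, pot and meter look undisturbed. I run one numeric check of both, then hand in.

```bash
python3 -c "
import tilt
tilt.run(*tilt.LG,(380,250),(286,255),(1.4,1.57));tilt.run(*tilt.SM,(222,248),(242,193),(1.4,1.57))
from station import robot;print(robot.hand_in())"
```

```text
[ 0.5629 -0.2087  0.3688  1.5069] tilt 86.3 250.3 edge moved mm [-3.6 -2.5]
[ 0.5623 -0.2081  0.3744  1.5069] tilt 86.3 252.1 edge moved mm [-4.2 -1.9]
9.0 [ 0.5491 -0.0322  0.2585] [ 0.6 -0.4  0.3]
[0.5005 0.1961 1.139  1.5565] tilt 89.2 606.2 edge moved mm [-1.1 -1.8]
[0.4996 0.1943 1.1381 1.4982] tilt 85.8 608.3 edge moved mm [-2.  -3.6]
9.1 [ 0.5492 -0.0317  0.2585] [-0.5 -1.5 -0.1]
the job is handed in; nothing more can be done
None
```

I pushed both white racks over and they look upright on their feet, holes up, with each tipping edge within about 5 mm of where it started; I handed the job in at about 9 s and got no verdict back (the large rack's image fit read 86° rather than 90°, which I took as fit error).

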